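Turn the drum mixer's filler neck to the top by its spokes

ROBOT

A 6-joint arm with a two-finger parallel gripper is mounted at the origin on the work surface. World frame = base frame: x ahead of the robot, y to its left, z up, the work surface at z = 0. Lengths are in mm, angles in rad, forces in N, time in s.
With the tool pointing down it reaches from about 300 to 775 mm from the base axis. Payload 14.6 kg.
Tool frame: the origin (TCP) lies on the centre line of the jaws, within the pads' length; the fingertips stand 11 mm ahead of it and the grasp point (between the pads) lies 8 mm behind it; x points along the fingers, y is the direction in which the jaws open and shut, and the axes are right-handed (so a half turn about x gives the same grasp; the last joint's range is limited). The gripper opens to 94 mm and grips with 3 to 60 N. Pads are 16 mm wide; open, the fingers measure 119 mm over their backs; the gripper's body (75 mm by 177 mm) begins 78 mm behind the grasp point.
Start: joints at [1.223, 0.3, 1.521, -0, 1.321, -0.067], TCP at [152.416, 528.449, 183.346] pointing down, gripper open.
Joint ranges: [-3.03, 3.03], [-0.79, 2.21], [0.23, 2.52], [-1.04, 4.18], [0, 3.07], [-2.55, 2.55]. Speed limits (rad/s): [2.22, 2.22, 2.57, 3.14, 3.14, 3.14].

INTERFACE

Orientations are given as [roll, pitch, yaw] about the fixed x, y, z axes, in that order (R = Rz(yaw) Ry(pitch) Rx(roll)).
In Python, from cell import manip gives the robot as it stands.
- The arm moves only by the shell command python3 -m handwheel 'ROWS' [OPENING] [FORCE]. ROWS is JSON, a list of rows, each a list of 2 entries, a list of its own where there are three numbers: the shift along the tool's x, y, z in mm, then the turn about the tool's x in rad. In form: [[[x, y, z], spin], ...]. A call has exactly 10 rows; each row shifts and turns the commanded pose from where the row before left it, along the tool's axes as they then stand; what a row does not reach is not made up. A row lasts 1/8 s, in which the tool goes at most 62.5 mm and 10.7 degrees, less where a joint would pass 70% of its speed; a pose out of reach is approached as far as the arm can. A call with a gripper value outside its range is refused whole. OPENING is the closure in counts, from 0 (fully open) to 255 (shut), set as the call begins (- or left out, the last holds). The fingers move at their own pace and stop on an object; FORCE is the grip in N (left out, the last holds). Time passes only in rows, so rows that do not move let the fingers close, or fill a call up. It gives the time, the measured TCP pose, the force and the opening at its end, in the units of the state.
- manip.read_state(): the state, without advancing time (a new reading comes with each control period).
- manip.camera(name): name is "scene" or "top"; returns a dict with "pixels" (420x560x3 uint8, red, green, blue), "z_map" (420x560 float32, mm along the optical axis (not along the pixel's ray), 0 where there is no reading), "mtx" (3x3 intrinsics, pixels), "k1" (the pictures are not rectified: a ray, as slopes to the right and down, at radius r is drawn at 1 + k1 r^2 times it, then the intrinsics apply), "xyz" and "orientation" of the camera in the world. Camera axes: x right, y up, looking along -z (the intrinsics and any distortion apply to the point x, -y, -z); pixel columns grow to the right and rows downward; lengths in mm; the calibration is good to about 2 mm. A picture is of the moment at which its call begins.
- manip.sign_off(): hands the job in, once; it reports no verdict.
Trained networks look in the newest picture that a camera, given by its name, has taken for a name from the list of things; names that differ only in an ending like _2 or _b are one class to them, and where a whole thing is asked for, a point or a joint stands for the part that bears it (a point fixed in the world has none). Each returns a list of dicts, best first, with "confidence" (0 to 1); they miss things now and then, are a little off and sometimes report something else, mostly with a low value. They report only what shows in the picture. A call takes as long as a camera call.
- manip.cut_out(target, camera): "region" (420x560 bool, what is visible of it) and "centre" ([column, row] in pixels, amid what is visible of it).
The state is a dict: "clock": time; "joints": joint angles; "qd": joint speeds; "effort": joint torques, N m; "eef_pos": TCP position; "eef_rot": TCP orientation; "wrist_force": force on the tool from outside, world axes, zero at the start; "moment": the same for the moment, N m; "finger_gap": finger opening in mm.
Only numpy, scipy, OpenCV 4.12 (cv2) and the standard library are available. Lean on these libraries where they do the work, as an engineer would, in place of code of your own. Each camera call takes 0.05 s, during which the arm holds its last target. There are 200 camera calls.

TASK

Turn the drum of the bench mixer by pushing its spokes round with the fingertips, one spoke after another, until the red-capped filler neck points straight up, then leave it at rest there and take the hand away. Push only: do not take a spoke between the fingers, do not touch the neck or its cap, and do not shove or lift the mixer. Leave the jar, the tip box and the beaker where they stand.

Things in the scene. Friction and masses are not known exactly. Their poses are not given: they have to be found in the camera images.
- mixer: Drum mixer, loose on the bench, about 3.5 kg: grey stand, base 170 (x) x 200 (y) x 16 mm, one post 20 mm thick at x = -48 mm, 60 mm wide, 191 mm high, carrying a white drum (110 mm diameter, x -30 to 30 mm) with a red stripe on its +x face towards the neck. Origin: centre of its underside; x runs level along the axle, z up. The axle lies 165 mm above the origin; spokes and neck turn in the plane x = 0.
- drum (a joint): Turn of the drum, rad, endless either way. 0 or any multiple of 2 pi: neck straight up. At value t the neck points along (0, -sin t, cos t) in the mixer frame: growing t carries the top side to the mixer's -y. Starts with the neck at least 95 degrees from straight up. Stiff axle (friction 0.13 N m: about 1.2 N at a spoke's outer part): the drum stays where it is left.
- neck: Filler neck with red screw cap, part of the drum, pointing radially outwards. Origin: centre of the cap's top, 80 mm from the axle; z points outwards along the neck. Cap 26 mm diameter x 14 mm, white neck 20 mm diameter. It stands midway between spoke6 and spoke1, the two with yellow ends. Not to be touched.
- spoke1: Spoke 1 of six alike: straight round steel rod, 10 mm diameter, its rounded outer 40 mm yellow. Origin: its outer end, 140 mm from the axle; z points outwards along the spoke, x along the axle. It sits 30 degrees from the neck, on the side towards which the neck moves as the drum's joint value grows. From the drum's surface to its end it is free for 85 mm.
- spoke2: Spoke 2 of six alike: straight round steel rod, 10 mm diameter, its rounded outer 40 mm blue. Origin: its outer end, 140 mm from the axle; z points outwards along the spoke, x along the axle. It sits 90 degrees from the neck, on the side towards which the neck moves as the drum's joint value grows. From the drum's surface to its end it is free for 85 mm.
- spoke3: Spoke 3 of six alike: straight round steel rod, 10 mm diameter, its rounded outer 40 mm blue. Origin: its outer end, 140 mm from the axle; z points outwards along the spoke, x along the axle. It sits 150 degrees from the neck, on the side towards which the neck moves as the drum's joint value grows. From the drum's surface to its end it is free for 85 mm.
- spoke4: Spoke 4 of six alike: straight round steel rod, 10 mm diameter, its rounded outer 40 mm blue. Origin: its outer end, 140 mm from the axle; z points outwards along the spoke, x along the axle. It sits 210 degrees from the neck, on the side towards which the neck moves as the drum's joint value grows. From the drum's surface to its end it is free for 85 mm.
- spoke5: Spoke 5 of six alike: straight round steel rod, 10 mm diameter, its rounded outer 40 mm blue. Origin: its outer end, 140 mm from the axle; z points outwards along the spoke, x along the axle. It sits 270 degrees from the neck, on the side towards which the neck moves as the drum's joint value grows. From the drum's surface to its end it is free for 85 mm.
- spoke6: Spoke 6 of six alike: straight round steel rod, 10 mm diameter, its rounded outer 40 mm yellow. Origin: its outer end, 140 mm from the axle; z points outwards along the spoke, x along the axle. It sits 330 degrees from the neck, on the side towards which the neck moves as the drum's joint value grows. From the drum's surface to its end it is free for 85 mm.
- jar: Bystander: glass sample jar with red cap, 56 mm diameter, 85 mm high. Origin: centre of its underside.
- tipbox: Bystander: blue box of pipette tips, 75 x 60 x 56 mm high. Origin: centre of its underside.
- beaker: Bystander: open glass beaker, 70 mm diameter, 90 mm high. Origin: centre of its underside.

How it is judged (in metres and radians):
At the end, for the whole second after the job is handed in: The red-capped neck points straight up within 0.09 rad (5 degrees) and the drum is at rest (under 0.05 rad/s); the mixer stands upright within 30 mm of where it stood; jar, tip box and beaker stand upright within 20 mm of where they stood (angle between neck's own z axis and vertical below 0.09 rad and velocity of joint drum between -0.05 and 0.05 rad/s and distance of mixer from where it was at the start of the episode below 0.03 m and angle between mixer's own z axis and vertical below 0.08 rad and distance of each of jar, tipbox, beaker from where it was at the start of the episode below 0.02 m and angle between each of jar, tipbox, beaker's own z axis and vertical below 0.3 rad); the robot touches nothing.
It fails at once if the filler neck or its cap is touched (contact force between any of the fingers, the arm and neck above 0.5 N).
It fails at once if a spoke is taken between the fingers instead of being pushed ((contact force between the fingers and spoke1 above 0.5 N and y of the grasp point in the frame of spoke1 between -0.006 and 0.006 m and x of the grasp point in the frame of spoke1 between -0.012 and 0.012 m and z of the grasp point in the frame of spoke1 between -0.09 and 0.012 m) or (contact force between the fingers and spoke2 above 0.5 N and y of the grasp point in the frame of spoke2 between -0.006 and 0.006 m and x of the grasp point in the frame of spoke2 between -0.012 and 0.012 m and z of the grasp point in the frame of spoke2 between -0.09 and 0.012 m) or (contact force between the fingers and spoke3 above 0.5 N and y of the grasp point in the frame of spoke3 between -0.006 and 0.006 m and x of the grasp point in the frame of spoke3 between -0.012 and 0.012 m and z of the grasp point in the frame of spoke3 between -0.09 and 0.012 m) or (contact force between the fingers and spoke4 above 0.5 N and y of the grasp point in the frame of spoke4 between -0.006 and 0.006 m and x of the grasp point in the frame of spoke4 between -0.012 and 0.012 m and z of the grasp point in the frame of spoke4 between -0.09 and 0.012 m) or (contact force between the fingers and spoke5 above 0.5 N and y of the grasp point in the frame of spoke5 between -0.006 and 0.006 m and x of the grasp point in the frame of spoke5 between -0.012 and 0.012 m and z of the grasp point in the frame of spoke5 between -0.09 and 0.012 m) or (contact force between the fingers and spoke6 above 0.5 N and y of the grasp point in the frame of spoke6 between -0.006 and 0.006 m and x of the grasp point in the frame of spoke6 between -0.012 and 0.012 m and z of the grasp point in the frame of spoke6 between -0.09 and 0.012 m)).
It fails at once if the mixer is shoved more than 30 mm, lifted or tipped (distance of mixer from where it was at the start of the episode above 0.03 m or height (world z) of mixer above 0.01 m or angle between mixer's own z axis and vertical above 0.08 rad).
It fails at once if a bystander is displaced more than 20 mm, lifted or tipped (distance of any of jar, tipbox, beaker from where it was at the start of the episode above 0.02 m or height (world z) of any of jar, tipbox, beaker above 0.012 m or angle between any of jar, tipbox, beaker's own z axis and vertical above 0.3 rad).
It also fails if it takes over 58 s, if anything falls off the work surface, if the arm or the gripper's body presses on something with over 40 N, if the wrist force passes 120 N, or if a joint passes its speed limit or range.

## Working session

There is one attempt and no reset: what is moved stays moved. The work goes in short steps, Python scripts to look and compute and a shell command to move; the robot and the scene stay as the last step left them, time stands still between calls to the robot, and variables do not carry over. Pictures are saved under pics/ and viewed, about 8 in all and at most 12, crops included, and the job is handed in when it is done.

```bash
ls; mkdir -p pics; cat > h.py <<'E'
import numpy as np, cv2
from cell import manip
from scipy.spatial.transform import Rotation as R
def cam(n):
    c=manip.camera(n); return c
def rot(c):
    o=np.array(c["orientation"],float)
    return R.from_euler('xyz',o).as_matrix() if o.size==3 else o
def cloud(c):
    K=np.array(c["mtx"]);h,w=c["z_map"].shape
    u,v=np.meshgrid(np.arange(w),np.arange(h))
    xd=(u-K[0,2])/K[0,0];yd=(v-K[1,2])/K[1,1];x,y=xd.copy(),yd.copy()
    for _ in range(8):
        f=1+c["k1"]*(x*x+y*y);x,y=xd/f,yd/f
    z=c["z_map"]
    P=np.stack([x*z,-y*z,-z],-1)@rot(c).T+np.array(c["xyz"])
    P[z==0]=np.nan
    return P
def save(c,name): cv2.imwrite("pics/"+name,c["pixels"][:,:,::-1])
E
python3 - <<'E'
from h import *
print(manip.read_state())
for n in("scene","top"):
    c=cam(n);save(c,n+"0.png");print(n,c["xyz"],c["orientation"],c["k1"],c["mtx"])
    P=cloud(c)
    for t in("mixer","neck","jar","tipbox","beaker","spoke1","spoke2"):
        for d in manip.cut_out(t,n)[:3]:
            m=d["region"];q=P[m];q=q[~np.isnan(q[:,0])]
            print(t,round(d["confidence"],2),np.round(d["centre"]),m.sum(),np.round(np.median(q,0)),np.round(np.percentile(q,[2,98],axis=0)).tolist() )
E
```

```text
pics
{'clock': 0.0, 'joints': array([ 1.22339897e+00,  3.00488531e-01,  1.52159393e+00, -2.01289938e-05,
        1.32070206e+00, -6.66011159e-02]), 'qd': array([-0.00051616, -0.00023483,  0.00088903, -0.00076636,  0.00043867,
       -0.0004007 ]), 'effort': array([ 1.46595667e-04, -5.31804836e+01, -3.52739775e+01,  7.09120464e-02,
        2.43364874e-02, -8.47310753e-05]), 'eef_pos': array([152.3243142 , 528.17771878, 182.77135075]), 'eef_rot': array([-1.62104076,  1.5696043 , -1.901832  ]), 'wrist_force': array([ 0.46231333, -0.30518834, -0.54502875]), 'moment': array([ 0.00220046, -0.03668231, -0.02778097]), 'finger_gap': 93.93735255645497}
scene [1227.95622928 -340.72705522  820.14000384] [ 0.83067604 -0.00471452  1.05859648] -0.11522310238978403 [[472.02261989   0.         274.55638854]
 [  0.         472.02261989 210.72794825]
 [  0.           0.           1.        ]]
neck 0.68 [234. 169.] 201 [570. -50. 264.] [[199.0, -64.0, 1.0], [575.0, 119.0, 299.0]]
neck 0.46 [200. 237.] 114 [ 559. -132.  121.] [[431.0, -141.0, -1.0], [565.0, -108.0, 129.0]]
jar 0.82 [132. 285.] 1026 [ 556
[... 1280 characters left out ...]
561.0, 89.0, 10.0], [634.0, 147.0, 58.0]]
beaker 0.55 [326. 171.] 579 [ 727. -109.   45.] [[684.0, -136.0, 0.0], [748.0, -74.0, 91.0]]
spoke1 0.68 [283. 212.] 124 [579.  16. 192.] [[570.0, -21.0, 181.0], [589.0, 48.0, 202.0]]
spoke1 0.64 [348. 218.] 92 [ 547. -135.  231.] [[540.0, -168.0, 206.0], [555.0, -115.0, 266.0]]
spoke1 0.58 [358. 226.] 99 [ 540. -173.  144.] [[530.0, -205.0, 136.0], [549.0, -142.0, 153.0]]
spoke2 0.68 [283. 212.] 124 [579.  16. 192.] [[570.0, -21.0, 181.0], [589.0, 48.0, 202.0]]
spoke2 0.64 [348. 218.] 92 [ 547. -135.  231.] [[540.0, -168.0, 206.0], [555.0, -115.0, 266.0]]
spoke2 0.58 [358. 226.] 99 [ 540. -173.  144.] [[530.0, -205.0, 136.0], [549.0, -142.0, 153.0]]
```

```bash
python3 -c "
import cv2,numpy as np
a=cv2.imread('pics/scene0.png');b=cv2.imread('pics/top0.png')
cv2.imwrite('pics/both0.png',cv2.resize(np.vstack([a,b]),(400,600)))"
```

```text
(no output)
```

View pics/scene0.png

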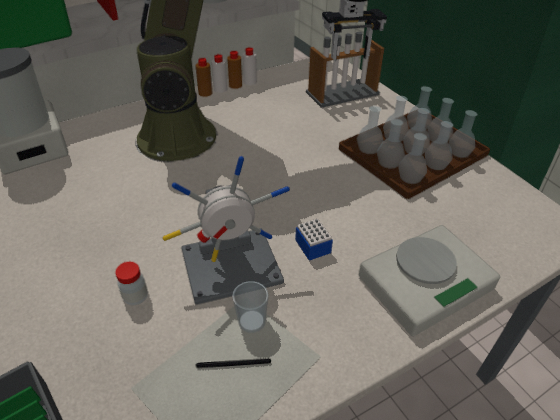

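View pics/top0.png

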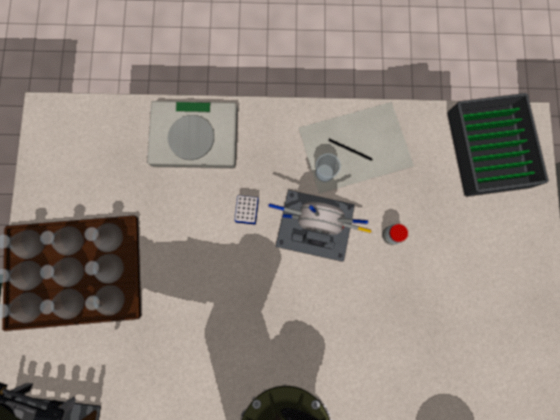

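The scene view shows the neck pointing down and to -y at about (210,235), with yellow spokes at (180,235) and (215,250). A blue spoke is near the top at (240,170). The top view shows the mixer at (316,220) and the tip box, beaker and jar clear of it. Next I'll fit the mixer pose and drum angle.

```bash
cat > fit.py <<'E'
from h import *
from scipy.optimize import least_squares
def pts():
    out=[]
    for n in("scene","top"):
        c=cam(n);P=cloud(c);hsv=cv2.cvtColor(c["pixels"],cv2.COLOR_RGB2HSV)
        H,S,V=cv2.split(hsv)
        near=(abs(P[...,0]-560)<60)&(abs(P[...,1]+75)<160)&(P[...,2]>22)&(P[...,2]<320)
        near&=~((P[...,2]<64)&(P[...,1]>70))
        b=near&(H>105)&(H<125)&(S>150);y=near&(H>17)&(H<32)&(S>130)
        for m,k in((b,0),(y,1)):
            q=P[m];out.append(np.c_[q,np.full(len(q),k),np.full(len(q),n=="top")])
    return np.vstack(out)
def model(p):
    ax,ay,psi,t=p[:4];X=np.array([np.cos(psi),np.sin(psi),0]);Y=np.array([-np.sin(psi),np.cos(psi),0])
    A=np.array([ax,ay,p[4]])
    d=[-np.sin(t+np.radians(30+60*i))*Y+np.cos(t+np.radians(30+60*i))*np.array([0,0,1]) for i in range(6)]
    return A,X,Y,np.array(d)
def res(p,Q):
    A,X,Y,d=model(p);r=Q[:,:3]-A;r=r
    L=[]
    for i in range(6):
        s=np.clip(r@d[i],95,136);D=np.linalg.norm(r-s[:,None]*d[i],axis=1)-5
        D=np.where(Q[:,3]==(i in(0,5)),D,1e3);L.append(D)
    L=np.array(L);return L[abs(L).argmin(0),range(len(Q))]
def fit(p0=None,t0s=None):
    Q=pts();best=None
    for t0 in (t0s if t0s is not None else np.radians([100,115,126,140])):
        for psi in (-.2,0,.2) if p0 is None else (p0[2],):
            s=[560,-75,psi,t0,165] if p0 is None else [*p0[:3],t0,p0[4]]
            if p0 is None:
                o=least_squares(res,s,args=(Q,),loss="soft_l1",f_scale=2,x_scale=[10,10,.1,.1,10])
            else:
                o=least_squares(lambda v:res([*s[:3],v[0],s[4]],Q),[t0],loss="soft_l1",f_scale=2);o.x=np.array([*s[:3],o.x[0],s[4]])
            if best is None or o.cost<best.cost:best=o
    r=res(best.x,Q);print("n",len(Q),"fit",np.round(best.x,3),"t deg",round(np.degrees(best.x[3]),1),"med|r|",np.round(np.median(abs(r)),2),"scene/top mean",[np.round(np.median(r[Q[:,4]==k]),2) for k in(0,1)])
    return best.x
E
python3 - <<'E'
from fit import *
p=fit();np.save("p.npy",p);A,X,Y,d=model(p)
print("X",X.round(3),"ends",(A+140*d).round().tolist())
s=manip.read_state();print(R.from_euler('xyz',s["eef_rot"]).as_matrix().round(3).tolist())
c=cam("top");P=cloud(c)
for d in manip.cut_out("mixer","top")[:1]:
    m=d["region"];q=P[m];q=q[(q[:,2]>11)&(q[:,2]<24)];print("base",len(q),q[:,:2].min(0),q[:,:2].max(0),cv2.minAreaRect(q[:,:2].astype(np.float32)))
E
```

```text
n 588 fit [ 5.61998e+02 -7.75270e+01 -2.01000e-01  2.33700e+00  1.65487e+02] t deg 133.9 med|r| 0.84 scene/top mean [np.float64(-0.02), np.float64(-0.39)]
X [ 0.98 -0.2   0.  ] ends [[554.0, -116.0, 31.0], [581.0, 18.0, 65.0], [589.0, 56.0, 199.0], [570.0, -39.0, 300.0], [543.0, -173.0, 266.0], [535.0, -211.0, 132.0]]
[[-0.0, 0.277, 0.961], [-0.0, 0.961, -0.277], [-1.0, -0.0, -0.0]]
base 2087 [ 459.22748037 -189.17084341] [658.36973927  31.90313016] ((559.9317626953125, -78.01470184326172), (198.82188415527344, 169.55575561523438), 78.28463745117188)
```

```bash
python3 -m handwheel '[[[-25,0,0],0.1863],[[-25,0,0],0.1863],[[-25,0,0],0.1863],[[-25,0,0],0.1863],[[-25,0,0],0.1863],[[-25,0,0],0.1863],[[-25,0,0],0.1863],[[-25,0,0],0.1863],[[-10,0,0],0],[[0,0,0],0]]' 255 20; cat > where.py <<'E'
from h import *
p=np.load("p.npy");s=manip.read_state();e=np.array(s["eef_pos"])-[p[0],p[1],p[4]]
c,n=np.cos(p[2]),np.sin(p[2])
M=R.from_euler('xyz',s["eef_rot"]).as_matrix()
print("clock",s["clock"],"tip in mixer: X %.1f Y %.1f Z(axle) %.1f"%(c*e[0]+n*e[1],-n*e[0]+c*e[1],e[2]-11),"tool y err deg %.2f"%(np.degrees(np.arctan2(M[1,1],M[0,1])-p[2])),"F",np.round(s["wrist_force"],1),"gap",round(s["finger_gap"],1))
E
python3 where.py
```

```text
clock: 2.25
eef_pos: [152.4, 528.5, 393.2]
eef_rot: [3.029, 1.571, 1.262]
wrist_force: [0.5, -0.4, -0.2]
finger_gap: 0.4
clock 2.25 tip in mixer: X -522.5 Y 511.9 Z(axle) 216.7 tool y err deg 0.30 F [ 0.5 -0.4 -0.2] gap 0.4
```

```bash
python3 -m handwheel '[[[0,43,41],0],[[0,43,41],0],[[0,43,41],0],[[0,43,41],0],[[0,43,41],0],[[0,43,41],0],[[0,43,41],0],[[0,43,41],0],[[0,43,41],0],[[0,43,41],0]]' >/dev/null; python3 -m handwheel '[[[0,40,40],0],[[0,32,40],0],[[0,20,14],0],[[0,0,0],0],[[0,0,0],0],[[0,0,0],0],[[0,0,0],0],[[0,0,0],0],[[0,0,0],0],[[0,0,0],0]]'; python3 where.py; python3 - <<'E'
from fit import *
p=np.load("p.npy");c=cam("scene");save(c,"s1.png")
P=cloud(c)
cv2.imwrite("pics/s1c.png",cv2.resize(c["pixels"][80:320,100:400,::-1],None,fx=2,fy=2))
fit(p,[p[3]])
E
```

```text
clock: 4.75
eef_pos: [563.6, -69.4, 393.3]
eef_rot: [0.783, 1.571, -0.988]
wrist_force: [-0.4, 0.6, 0.3]
finger_gap: 0.2
clock 4.75 tip in mixer: X -0.0 Y 8.3 Z(axle) 216.8 tool y err deg 0.06 F [-0.4  0.6  0.3] gap 0.2
n 521 fit [ 5.61998e+02 -7.75270e+01 -2.01000e-01  2.33700e+00  1.65487e+02] t deg 133.9 med|r| 0.85 scene/top mean [np.float64(-0.05), np.float64(-0.54)]
```

View pics/s1c.png

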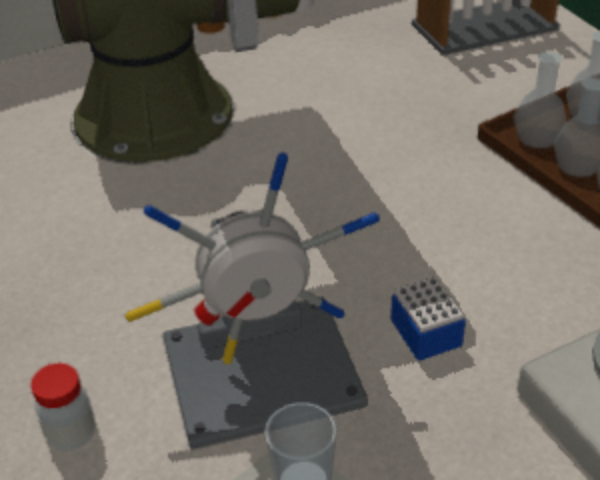

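```bash
python3 - <<'E'
from h import *
c=cam("scene");s=manip.read_state();K=np.array(c["mtx"])
def proj(w):
    q=rot(c).T@(np.array(w)-c["xyz"]);x,y=q[0]/-q[2],-q[1]/-q[2];f=1+c["k1"]*(x*x+y*y)
    return K[0,0]*x*f+K[0,2],K[1,1]*y*f+K[1,2]
e=s["eef_pos"];print(proj(e),proj(e-[0,0,11]),proj([570,-39,300]))
cv2.imwrite("pics/s2c.png",cv2.resize(c["pixels"][0:200,130:330,::-1],None,fx=2.5,fy=2.5))
E
```

```text
(np.float64(222.0249577531769), np.float64(115.35867044105355)) (np.float64(222.44086315188252), np.float64(120.81253277837081)) (np.float64(241.5422413508875), np.float64(155.9925789700925))
```

View pics/s2c.png

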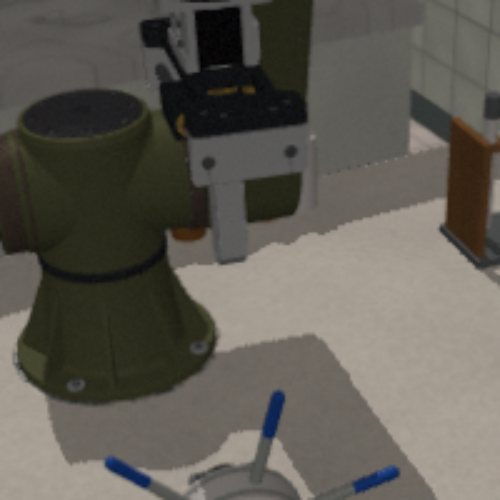

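```bash
python3 - <<'E'
from h import *
for n in("scene","top"):
    c=cam(n);P=cloud(c)
    m=(np.linalg.norm(P[...,:2]-[563.6,-69.4],axis=-1)<110)&(P[...,2]>320)
    q=P[m];print(n,len(q))
    if len(q):
        for lo in range(320,620,20):
            k=q[(q[:,2]>=lo)&(q[:,2]<lo+20)]
            if len(k):print(lo,len(k),k.min(0).round(),k.max(0).round())
    v,u=np.where(m);print(u.min(),u.max(),v.min(),v.max())
E
```

```text
scene 3949
400 15 [557. -79. 415.] [571. -60. 420.]
420 119 [552. -79. 421.] [579. -62. 440.]
440 147 [552. -79. 440.] [580. -60. 460.]
460 144 [551. -80. 460.] [581. -61. 480.]
480 1 [580. -71. 480.] [580. -71. 480.]
500 251 [ 481. -117.  512.] [650. -51. 520.]
520 880 [ 476. -119.  520.] [656. -51. 540.]
540 1522 [ 472. -119.  540.] [658. -49. 560.]
560 491 [521. -93. 560.] [588. -49. 580.]
580 363 [ 553. -105.  580.] [589. -40. 600.]
600 16 [ 576. -103.  601.] [602. -76. 604.]
185 253 0 105
top 10282
520 57 [508. -90. 527.] [540. -33. 532.]
540 340 [503. -84. 543.] [654. -36. 560.]
560 70 [519. -82. 560.] [531. -41. 580.]
580 91 [518. -96. 580.] [539. -31. 600.]
600 464 [518. -97. 600.] [550. -32. 613.]
299 412 125 250
```

The picture shows the closed fingers ending at crop (230,262), about pixel (222,105). The reported pose projects to row 120, so the depth map puts the hand about 33 mm higher than the state says. I'll lower it and check the offset again before relying on either.

```bash
cat > tip.py <<'E'
from h import *
p=np.load("p.npy")
def tip(img=None):
    s=manip.read_state();e=np.array(s["eef_pos"]);c=cam("scene");P=cloud(c)
    if img: save(c,img)
    hsv=cv2.cvtColor(c["pixels"],cv2.COLOR_RGB2HSV)
    m=(np.linalg.norm(P[...,:2]-e[:2],axis=-1)<25)&(P[...,2]>e[2]-25)&(P[...,2]<e[2]+80)&~((hsv[...,0]>105)&(hsv[...,0]<125)&(hsv[...,1]>150))
    q=P[m];lo=np.percentile(q[:,2],1);k=q[q[:,2]<lo+50];mid=(k.max(0)+k.min(0))/2
    def mx(w):
        r=np.array(w)-[p[0],p[1],p[4]];a,n=np.cos(p[2]),np.sin(p[2]);return np.round([a*r[0]+n*r[1],-n*r[0]+a*r[1],r[2]],1)
    print("clock",s["clock"],"reported tip",mx(e-[0,0,11]),"seen",mx([*mid[:2],lo]),"n",len(q),"F",np.round(s["wrist_force"],1),"q",np.round(s["joints"],3))
if __name__=="__main__": tip()
E
python3 tip.py
python3 -m handwheel '[[[10,0,0],0],[[10,0,0],0],[[10,0,0],0],[[10,0,0],0],[[5,0,0],0],[[0,0,0],0],[[0,0,0],0],[[0,0,0],0],[[0,0,0],0],[[0,0,0],0]]'; python3 tip.py
```

```text
clock 5.05 reported tip [ -0.    8.3 216.8] seen [  2.    7.9 251.8] n 383 F [ 0.6 -0.1 -0. ] q [-0.187  0.29   1.06  -0.     1.792  0.013]
clock: 6.35
eef_pos: [563.7, -69.4, 348.4]
eef_rot: [1.292, 1.571, -0.479]
wrist_force: [0.9, 0.6, 1.2]
finger_gap: 0.2
clock 6.35 reported tip [  0.    8.3 171.9] seen [  2.4   6.8 206.3] n 351 F [0.9 0.6 1.2] q [-0.187  0.281  1.172 -0.     1.689  0.013]
```

The offset held at +34 mm in z while the hand moved, and x and y agree. I'll use the camera height, which shares a frame with the spoke fit. Next I lower the fingers beside spoke 4 and make the first push.

```bash
python3 -m handwheel '[[[20,0,0],0],[[20,0,0],0],[[20,0,0],0],[[15,0,0],0],[[10,0,0],0],[[0,0,0],0],[[0,0,0],0],[[0,0,0],0],[[0,0,0],0],[[0,0,0],0]]'; python3 -m handwheel '[[[0,0,-5],0],[[0,0,-5],0],[[0,0,-4],0],[[1.5,0,-5],0],[[1.5,0,-5],0],[[2,0,-5],0],[[2,0,-5],0],[[2,0,-5],0],[[1,0,-4],0],[[0,0,0],0]]';python3 tip.py; python3 - <<'E'
from fit import *
p=np.load("p.npy");fit(p,np.radians([134,125,115,105]))
c=cam("scene");cv2.imwrite("pics/s3c.png",cv2.resize(c["pixels"][60:300,130:360,::-1],None,fx=2.5,fy=2.5))
E
```

```text
clock: 7.65
eef_pos: [563.7, -69.4, 263.5]
eef_rot: [1.613, 1.571, -0.158]
wrist_force: [0.4, 0.2, -0.2]
finger_gap: 0.7
clock: 8.9
eef_pos: [572.3, -26.8, 253.3]
eef_rot: [-3.129, 1.571, 1.384]
wrist_force: [0.1, -0.0, -0.3]
finger_gap: 0.4
clock 8.9 reported tip [-0.1 51.7 76.8] seen [ 0.4 54.2 63.8] n 315 F [ 0.1 -0.  -0.3] q [-0.111  0.31   1.347  0.     1.485  0.089]
n 512 fit [ 5.61998e+02 -7.75270e+01 -2.01000e-01  2.07200e+00  1.65487e+02] t deg 118.7 med|r| 0.86 scene/top mean [np.float64(-0.11), np.float64(-0.64)]
```

View pics/s3c.png

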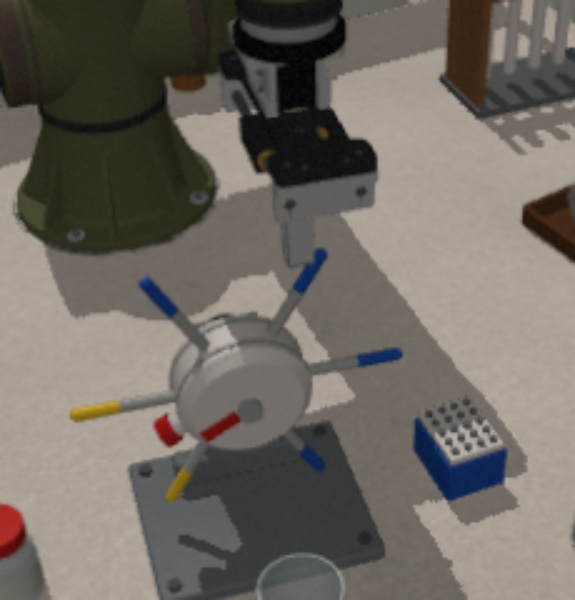

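The view shows the fingertip against spoke 4 near its end, at crop (310,265). Spoke 4 has turned to 31° and nothing else is touched. I'll carry on along the arc.

```bash
python3 -m handwheel '[[[5,0,-9],0],[[6,0,-9],0],[[6,0,-9],0],[[8,0,-8],0],[[8,0,-8],0],[[9,0,-7],0],[[10,0,-6],0],[[10,0,-5],0],[[10,0,-4],0],[[0,0,0],0]]'; python3 where.py; python3 - <<'E'
from fit import *
p=np.load("p.npy");fit(p,np.radians([100,90,80,70]))
c=cam("scene");cv2.imwrite("pics/s4c.png",cv2.resize(c["pixels"][60:300,130:360,::-1],None,fx=2,fy=2))
E
```

```text
clock: 10.35
eef_pos: [584.9, 36.8, 180.4]
eef_rot: [-1.613, 1.569, 2.899]
wrist_force: [0.7, -1.0, 0.2]
finger_gap: 0.6
clock 10.35 tip in mixer: X -0.4 Y 116.6 Z(axle) 3.9 tool y err deg 0.07 F [ 0.7 -1.   0.2] gap 0.6
n 564 fit [ 5.61998e+02 -7.75270e+01 -2.01000e-01  1.28900e+00  1.65487e+02] t deg 73.9 med|r| 0.92 scene/top mean [np.float64(-0.13), np.float64(-0.61)]
```

View pics/s4c.png

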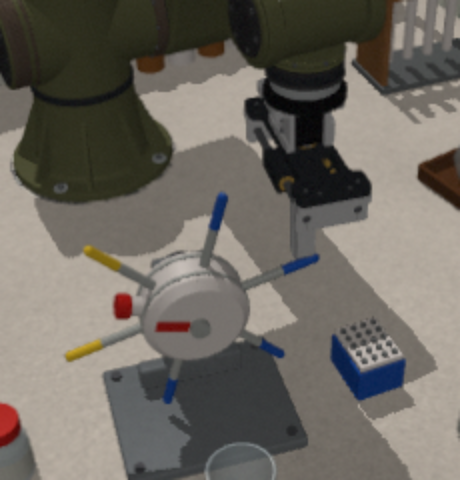

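The view shows the finger on spoke 4 at crop (300,258), with the drum at 74° and everything else clear. I'll finish this push to about t = 64°, then lift and move over to spoke 5.

```bash
python3 -m handwheel '[[[8,0,-2],0],[[8,0,-2],0],[[7,0,-2],0],[[0,0,0],0],[[0,0,0],0],[[-25,0,0],0],[[-40,0,0],0],[[-45,0,0],0],[[-45,0,0],0],[[0,0,0],0]]';python3 where.py;  python3 -m handwheel '[[[0,0,24],0],[[0,0,24],0],[[0,0,24],0],[[0,0,22],0],[[0,0,0],0],[[0,0,0],0],[[0,0,0],0],[[0,0,0],0],[[0,0,0],0],[[0,0,0],0]]'; python3 tip.py; python3 - <<'E'
from fit import *
p=np.load("p.npy");fit(p,np.radians([74,65,60,55]))
E
```

```text
clock: 11.75
eef_pos: [587.1, 42.4, 317.1]
eef_rot: [1.79, 1.564, 0.019]
wrist_force: [-0.1, 0.4, 0.4]
finger_gap: 0.6
clock 11.75 tip in mixer: X 0.7 Y 122.5 Z(axle) 140.6 tool y err deg 0.06 F [-0.1  0.4  0.4] gap 0.6
clock: 13.0
eef_pos: [567.6, -49.7, 313.4]
eef_rot: [1.598, 1.571, -0.173]
wrist_force: [0.1, -0.8, 0.2]
finger_gap: 0.5
clock 13.0 reported tip [ -0.   28.4 136.9] seen [  2.7  27.7 172.5] n 301 F [ 0.1 -0.8  0.2] q [-0.152  0.286  1.242 -0.     1.613  0.049]
n 515 fit [ 5.61998e+02 -7.75270e+01 -2.01000e-01  1.11400e+00  1.65487e+02] t deg 63.8 med|r| 0.91 scene/top mean [np.float64(-0.09), np.float64(-0.71)]
```

```bash
python3 -m handwheel '[[[20,0,0],0],[[20,0,0],0],[[15,0,0],0],[[0,0,-5],0],[[0,0,-5],0],[[0,0,-4],0],[[3,0,-8],0],[[5,0,-10],0],[[6,0,-10],0],[[7,0,-9],0]]'>/dev/null; python3 -m handwheel '[[[8,0,-8],0],[[8,0,-8],0],[[9,0,-7],0],[[10,0,-6],0],[[10,0,-5],0],[[10,0,-4],0],[[0,0,0],0],[[0,0,0],0],[[0,0,0],0],[[0,0,0],0]]';python3 where.py; python3 - <<'E'
from fit import *
p=np.load("p.npy");fit(p,np.radians([60,40,20,12]))
c=cam("scene");cv2.imwrite("pics/s5c.png",cv2.resize(c["pixels"][60:300,130:360,::-1],None,fx=2,fy=2))
E
```

```text
clock: 15.65
eef_pos: [585.4, 37.4, 182.6]
eef_rot: [1.865, 1.57, 0.093]
wrist_force: [0.8, 0.8, -0.0]
finger_gap: 0.5
clock 15.65 tip in mixer: X -0.1 Y 117.3 Z(axle) 6.1 tool y err deg 0.05 F [ 0.8  0.8 -0. ] gap 0.5
n 554 fit [ 5.61998e+02 -7.75270e+01 -2.01000e-01  2.48000e-01  1.65487e+02] t deg 14.2 med|r| 0.92 scene/top mean [np.float64(-0.08), np.float64(-0.66)]
```

View pics/s5c.png

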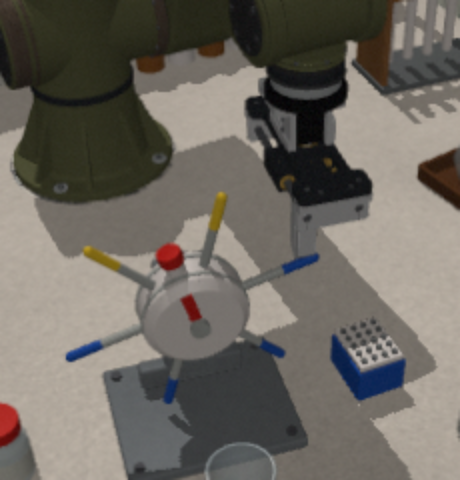

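The neck is at 14° and the tip is on spoke 5. I'll make the final slow push down.

```bash
python3 -m handwheel '[[[7,0,-2],0],[[7,0,-2],0],[[6,0,-2],0],[[5,0,-1],0],[[3,0,0],0],[[2,0,0],0],[[1,0,0],0],[[0,0,0],0],[[0,0,0],0],[[0,0,0],0]]';python3 where.py; python3 - <<'E'
from fit import *
p=np.load("p.npy");fit(p,np.radians([10,5,0,-5]))
E
```

```text
clock: 17.05
eef_pos: [586.7, 44.2, 151.3]
eef_rot: [-0.194, 1.571, -1.965]
wrist_force: [-0.1, -0.1, -0.2]
finger_gap: 0.7
clock 17.05 tip in mixer: X -0.1 Y 124.3 Z(axle) -25.1 tool y err deg 0.05 F [-0.1 -0.1 -0.2] gap 0.7
n 560 fit [ 5.61998e+02 -7.75270e+01 -2.01000e-01  2.30000e-02  1.65487e+02] t deg 1.3 med|r| 0.91 scene/top mean [np.float64(-0.08), np.float64(-0.44)]
```

```bash
python3 -m handwheel '[[[1,0,0],0],[[1,0,0],0],[[1,0,0],0],[[0,0,0],0],[[0,0,0],0],[[-15,0,0],0],[[-40,0,0],0],[[-50,0,0],0],[[-50,0,0],0],[[-40,0,0],0]]' >/dev/null; python3 -m handwheel '[[[0,0,-30],0],[[0,0,-30],0],[[0,0,-30],0],[[0,0,0],0],[[0,0,0],0],[[0,0,0],0],[[0,0,0],0],[[0,0,0],0],[[0,0,0],0],[[0,0,0],0]]'; python3 where.py; python3 - <<'E'
from fit import *
p=np.load("p.npy");fit(p,np.radians([10,5,0,-5]));fit()if 0 else None
Q=pts();o=least_squares(res,[*p[:3],0,p[4]],args=(Q,),loss="soft_l1",f_scale=2,x_scale=[10,10,.1,.1,10]);print("free fit",o.x.round(3))
for n in("scene","top"):
    c=cam(n);P=cloud(c)
    if n=="scene":cv2.imwrite("pics/s6c.png",cv2.resize(c["pixels"][60:340,80:380,::-1],None,fx=2,fy=2))
    for t in("jar","tipbox","beaker"):
        for d in manip.cut_out(t,n)[:1]:
            q=P[d["region"]];q=q[~np.isnan(q[:,0])];print(n,t,np.round(np.median(q,0)))
E
```

```text
clock: 19.65
eef_pos: [604.7, 132.5, 343.3]
eef_rot: [-1.534, 1.571, 2.978]
wrist_force: [0.6, 0.3, 0.2]
finger_gap: 0.7
clock 19.65 tip in mixer: X -0.2 Y 214.3 Z(axle) 166.8 tool y err deg 0.06 F [0.6 0.3 0.2] gap 0.7
n 625 fit [ 5.61998e+02 -7.75270e+01 -2.01000e-01  2.00000e-03  1.65487e+02] t deg 0.1 med|r| 0.92 scene/top mean [np.float64(-0.22), np.float64(-0.07)]
free fit [ 5.61800e+02 -7.79330e+01 -2.01000e-01  1.00000e-03  1.65332e+02]
scene jar [ 556. -298.   61.]
scene tipbox [618. 109.  49.]
scene beaker [ 718. -105.   61.]
top jar [ 532. -286.   82.]
top beaker [ 727. -110.   44.]
```

View pics/s6c.png

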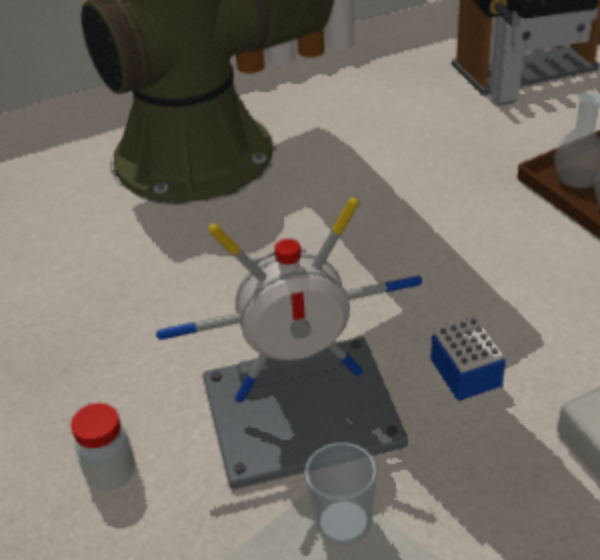

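The neck points straight up at crop (288,250), the hand is clear and the bystanders haven't moved, so I'm handing the job in.

```bash
python3 -c "
from cell import manip
print(manip.sign_off())"
```

```text
the job is handed in; nothing more can be done
None
```

The filler neck now points straight up and the hand is clear of the mixer. I handed the job in at about 20 s on the robot's clock; no verdict is reported.

**What I did:** I kept the fingers shut and pointing down, and pushed two spokes round in turn. Spoke 4 took the neck from 134° to 64° from upright, and spoke 5 took it the rest of the way. I then lifted the hand off and moved it aside.

**Last checks:**
- **Neck:** the camera fit puts it 0.1° from straight up with the hand away. I did not measure the drum's speed, but the axle is stiff and the last push was slow.
- **Mixer:** it moved less than 1 mm by the fit.
- **Bystanders:** the jar and beaker read within about 3 mm of their first positions in both views. The tip box did too in the scene view, but the detector missed it in the last top view.
- **Forces:** wrist readings at the end of each move were about 1 N or less.

**One disagreement:** the reported tool height was about 34 mm lower than both the depth map and the picture showed. The offset stayed the same as the hand moved, so I worked to the camera height. The drum angles after each push agreed with that.

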